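Start a moisture-uptake test: wake the balance, zero it, start the bench timer

ROBOT

A 6-joint arm with a two-finger parallel gripper is mounted at the origin on the work surface. World frame = base frame: x ahead of the robot, y to its left, z up, the work surface at z = 0. Lengths are in m, angles in degrees, forces in N, time in s.
With the tool pointing down it reaches from about 0.4 to 0.825 m from the base axis. Payload 7 kg.
Tool frame: the origin (TCP) lies at the very end of the fingers, on their centre line; the grasp point (between the pads) lies 19 mm behind it (ctrl.grip_point_offset is the distance from the TCP to the grasp point, in m); x points along the fingers, z is the direction in which the jaws open and shut, and the axes are right-handed (so a half turn about x gives the same grasp; the last joint's range is limited). The gripper opens to 88 mm and grips with 3 to 60 N. Pads are 19 mm wide; open, the fingers measure 130 mm over their backs; the gripper's body (78 mm by 193 mm) begins 47 mm behind the grasp point.
Start: joints at [-58.321, 20.546, 0.682, 0, -70.136, -16.507], TCP at [0.177, -0.651, 0.227] pointing down, gripper open.
Joint ranges: [-176.03, 176.03], [-82.01, 121.73], [-58.28, 71.71], [-173.87, 95.51], [-174.79, -0.11], [-173.66, 173.66]. Speed limits (degrees/s): [136.94, 136.94, 172.46, 180, 180, 180].

INTERFACE

Orientations are given as [roll, pitch, yaw] about the fixed x, y, z axes, in that order (R = Rz(yaw) Ry(pitch) Rx(roll)).
In Python, from plant import get_obs, snapshot, calibration, close_job, ctrl gives the robot as it stands.
- The arm moves only by the tool move_arm, never from a script. Its argument "commands" is a list that holds one entry, the list of rows, each a list of 4 numbers: the shift along the tool's x, y, z in cm, then the turn about the tool's x in rad. In form: [[[dx, dy, dz, spin], ...]]. A call has 1 to 8 rows; each row shifts and turns the commanded pose from where the row before left it, along the tool's axes as they then stand; what a row does not reach is not made up. A row lasts 1/10 s, in which the tool goes at most 50 mm and 8.59 degrees, less where a joint would pass 70% of its speed; a pose out of reach is approached as far as the arm can. A call with a gripper value outside its range is refused whole. "jaw" is the finger opening in cm, from 0 to 8.76, set as the call begins (left out, the last holds). The fingers move at their own pace and stop on an object; the grip force is fixed at half the most. Time passes only in rows, so rows that do not move let the fingers close. It gives the time, the measured TCP pose, the force and the opening at its end, in the units of the state.
- get_obs(): the state, without advancing time (a new reading comes with each control period).
- snapshot(name): name is "side" or "top" or "wrist"; returns (picture, depth): 480x640x3 uint8, red, green, blue; 480x640 float32, m along the optical axis (not along the pixel's ray), 0 where there is no reading.
- calibration(name): a dict with "mtx" (3x3 intrinsics, pixels), "T" (4x4, takes a point from camera to world coordinates); the wrist camera has in their place "tool_from_camera" (4x4, takes a point from camera to tool coordinates, whose origin is the TCP and whose axes are the tool frame's). Camera axes: x right, y up, looking along -z (the intrinsics and any distortion apply to the point x, -y, -z); pixel columns grow to the right and rows downward; lengths in m; the calibration is good to about 2 mm. A picture is of the moment at which its call begins: read the wrist's pose just before it. calibration takes no time and is no camera call.
- close_job(): hands the job in, once; it reports no verdict.
The state is a dict: "clock": time; "joint_pos": joint angles; "qvel": joint speeds; "tau": joint torques, N m; "tool_pos": TCP position; "orientation": TCP orientation; "force": force on the tool from outside, world axes, zero at the start; "moment": the same for the moment, N m; "opening": finger opening in m.
Only numpy, scipy, OpenCV 4.12 (cv2) and the standard library are available. Lean on these libraries where they do the work, as an engineer would, in place of code of your own. Each camera call takes 0.05 s, during which the arm holds its last target. There are 200 camera calls.

TASK

Start the moisture-uptake test on the tablets that lie in the dish on the balance: wake the balance with the round key on its front ledge, zero it with the long bar key, then start the bench timer with its wide key. Tap each key lightly with a fingertip, one after the other in that order, letting each spring back up. Press no other key, do not touch the weighing pan or the dish, and do not pick up or shift the timer or anything else.

Things in the scene. Friction and masses are not known exactly. Their poses are not given: they have to be found in the camera images.
- balance: Precision balance, white housing on a dark base with rubber feet, 200 mm wide (y) x 320 mm deep (x), standing fast on the bench. Origin: centre of its underside, on the bench; its x axis points from the front (keys) to the back, y to the left as seen from its front, z up. The flat key ledge along the front (x -157 to -95 mm) is 42 mm above the bench; behind it a display slopes up to the 72 mm high deck.
- pan: Round stainless weighing pan of the balance, 144 mm across, its axis 55 mm behind the balance's centre, top 90 mm above the bench (origin 18 mm below the top). Not to be touched.
- power_key_top (a point): Centre of the top face of the round wake-up key of the balance: grey, 20 mm across, at the left end of the key ledge (balance frame x -128, y +78 mm), top 51 mm above the bench, 9 mm proud of the ledge; axes as the balance's. Next key edge 33 mm away. Tap first.
- tare_bar_top (a point): Centre of the top face of the long zeroing (tare) bar of the balance: grey, 70 mm wide (y) x 18 mm (x), in the middle of the key ledge (balance frame x -128, y 0), top 51 mm above the bench, 9 mm proud of the ledge. It sinks level wherever it is pressed. Tap second.
- print_key_top (a point): Centre of the top face of the square print key of the balance: grey, 20 x 20 mm, at the right end of the key ledge (balance frame x -128, y -78 mm). Not to be pressed.
- timer: Bench timer, loose on rubber feet, light grey plastic, about 0.28 kg, 110 mm wide (y) x 80 mm deep (x) x 49 mm high: low key ledge at the front (24 mm above the bench), sloping display behind it. Origin: centre of its underside; x points from its front (keys) to its back, y left, z up. More than 15 N on it or on the balance is too hard. Only to be pressed, never picked up or shifted.
- start_key_top (a point): Centre of the top face of the wide start key of the timer: grey, 42 mm wide (y) x 18 mm (x), on the left part of the timer's key ledge (timer frame x -23, y +26 mm), top 33 mm above the bench, 9 mm proud of the ledge, the display slope beginning 22 mm behind its centre; axes as the timer's. Tap last.
- reset_key_top (a point): Centre of the top face of the small round reset key of the timer: grey, 16 mm across, on the right part of its ledge (timer frame x -23, y -36 mm), 33 mm clear of the start key. Not to be pressed.
- power_key (a joint): Round wake-up key of the balance. It sinks 6 mm straight down on a spring (about 1.5 N to start, 3.7 N at the 2 mm where it registers, 8 N at its stop at 6 mm), and springs back up when released; joint value 0 = up, 0.006 = fully down (m).
- tare_bar (a joint): Long zeroing bar of the balance. It sinks 6 mm straight down on a spring (about 1.5 N to start, 3.7 N at the 2 mm where it registers, 8 N at its stop at 6 mm), and springs back up when released; joint value 0 = up, 0.006 = fully down (m).
- print_key (a joint): Square print key of the balance, built like the others (m, 0 = up). Not to be pressed.
- start_key (a joint): Wide start key of the timer. It sinks 6 mm straight down on a spring (about 1.5 N to start, 3.7 N at the 2 mm where it registers, 8 N at its stop at 6 mm), and springs back up when released; joint value 0 = up, 0.006 = fully down (m).
- reset_key (a joint): Small round reset key of the timer, built like the others (m, 0 = up). Not to be pressed.
- dish: Glass dish of white tablets on the weighing pan, 62 mm across, 16 mm high, loose; origin: centre of its underside, on the pan. Leave alone.
- jar: Amber glass jar with white cap, 58 mm across, 80 mm high; origin: centre of its underside. Leave alone.
- beaker: Glass beaker, 52 mm across, 68 mm high; origin: centre of its underside. Leave alone.
- mortar: White ceramic mortar, 96 mm across, 55 mm high, its pestle leaning in it to 88 mm; origin: centre of its underside. Leave alone.
- spatula: Flat steel laboratory spatula lying on the bench in front of the balance, 178 mm long along its x axis, 11 mm wide, 4 mm high; origin: its middle, on the bench. Leave alone.
- forceps: Steel forceps lying on the bench, 125 mm long along their x axis, 15 mm wide, 6 mm high; origin: near the middle, on the bench. Leave alone.
Not all that is in view belongs to the job. What is shaped like the timer but green or turquoise is not meant.

How it is judged:
By the outcome, as a careful person would: the job done as asked, in the order asked, and still so for the second after the job is handed in, with the robot touching nothing.
It also fails if it takes over 58 s, if anything falls off the work surface, if the arm or the gripper's body presses on something with over 40 N, if the wrist force passes 120 N, or if a joint passes its speed limit or range.

## Working session

There is one attempt and no reset: what is moved stays moved. The work goes in short steps, Python scripts to look and compute and a tool call to move; the robot and the scene stay as the last step left them, time stands still between calls to the robot, and variables do not carry over. Pictures are saved under pics/ and viewed, about 8 in all and at most 12, crops included, and the job is handed in when it is done.

Besides the shell and the picture viewer there is one more tool, called after "Emit:" as name(argument=value, ...) on one line, values as JSON. move_arm: Moves the arm, as the interface text tells. Its arguments: {"type":"object","properties":{"commands":{"type":"array"},"jaw":{"type":"number"}},"required":["commands"]}

```bash
mkdir -p pics; ls; cat > h.py <<'E'
import numpy as np,cv2
from plant import get_obs, snapshot, calibration, close_job, ctrl
def cloud(name):
    o=get_obs(); im,d=snapshot(name); c=calibration(name)
    K=np.array(c["mtx"]); v,u=np.mgrid[:480,:640]
    pts=np.stack([(u-K[0,2])/K[0,0]*d,-(v-K[1,2])/K[1,1]*d,-d],-1)
    if "T" in c: T=np.array(c["T"])
    else:
        from scipy.spatial.transform import Rotation as R
        W=np.eye(4);W[:3,:3]=R.from_euler('xyz',o["orientation"],degrees=True).as_matrix();W[:3,3]=o["tool_pos"]
        T=W@np.array(c["tool_from_camera"])
    P=pts@T[:3,:3].T+T[:3,3]; P[d==0]=np.nan
    return im,P
E
python3 - <<'E'
from h import *
print(get_obs())
for n in("top","side"):
    im,P=cloud(n); np.savez('pics/'+n,im=im,P=P); cv2.imwrite(f'pics/{n}.png',im[...,::-1]); print(calibration(n))
E
```

```text
pics
{'clock': 0.0, 'joint_pos': array([-5.83209484e+01,  2.05911620e+01,  6.33441551e-01, -2.20554775e-02,
       -7.01373065e+01, -1.65043966e+01]), 'qvel': array([-0.03142549,  0.05002726, -0.02421548, -0.00581343, -0.00433384,
       -0.00063254]), 'tau': array([-3.91808380e-04, -5.82709050e+01,  2.93055421e+01,  6.99737817e+00,
        6.98700955e-03, -1.62398596e-04]), 'tool_pos': array([ 0.17650871, -0.65098683,  0.22561718]), 'orientation': array([  4.19782976,  89.90273665, 109.3649738 ]), 'force': array([ 0.40023763,  0.31073497, -0.3209125 ]), 'moment': array([-0.01918419,  0.00616065,  0.00632632]), 'opening': 0.0874496197586461}
{'mtx': array([[485.71843998,   0.        , 319.49546658],
       [  0.        , 485.71843998, 236.86109964],
       [  0.        ,   0.        ,   1.        ]]), 'T': array([[-0.01475991,  0.98838874, -0.15122778,  0.34150561],
       [-0.99988598, -0.01410753,  0.00538593,  0.08895553],
       [ 0.00318994,  0.15129003,  0.98848427,  1.24656482],
       [ 0.        ,  0.        ,  0.        ,  1.        ]])}
{'mtx': array([[602.2541868 ,   0.        , 332.82650899],
       [  0.        , 602.2541868 , 241.53349969],
       [  0.        ,   0.        ,   1.        ]]), 'T': array([[-0.70122051,  0.36671897, -0.61139758, -0.56216231],
       [-0.71290238, -0.35135012,  0.60689644,  1.13354255],
       [ 0.00774582,  0.86143502,  0.50780874,  0.95677267],
       [ 0.        ,  0.        ,  0.        ,  1.        ]])}
```

View pics/top.png

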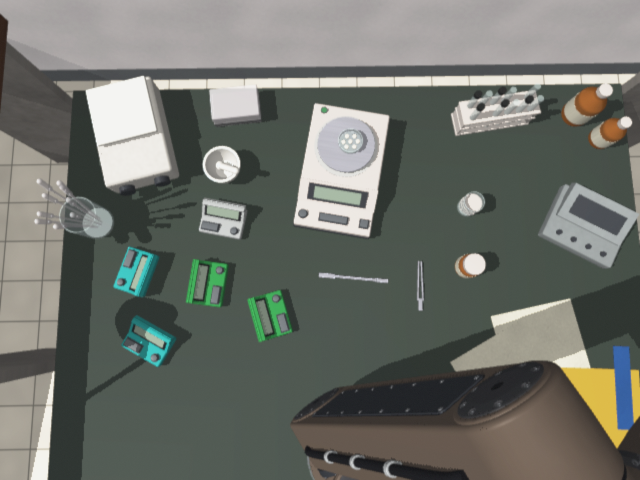

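View pics/side.png

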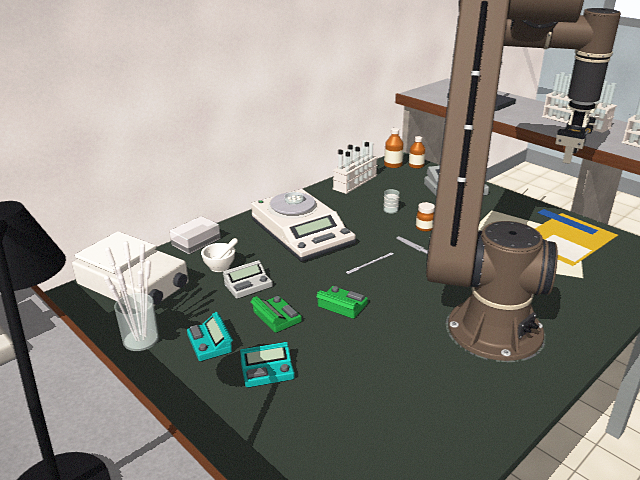

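The top view shows the balance with its round key near (303,213), bar (334,218) and print key (364,224). The grey timer is at (222,218), with its start key near (209,226) and reset key near (235,233). The green and turquoise timers are decoys. The side view agrees.

```bash
python3 - <<'E'
from h import *
z=np.load('pics/top.npz'); im,P=z['im'],z['P']
a=cv2.resize(im[185:245,190:270],None,fx=5,fy=5,interpolation=0); b=cv2.resize(im[185:245,290:380],None,fx=5,fy=5,interpolation=0)
cv2.imwrite('pics/crop.png',np.hstack([a,b])[...,::-1])
for n in("top","side"):
    z=np.load(f'pics/{n}.npz'); im,P=z['im'],z['P']; g=im.mean(-1)
    seeds={'top':dict(power=(303,213),tare=(334,218),pr=(364,224),start=(209,226),reset=(235,233))}.get(n)
    if n=='top':
        ref={k:P[v[1],v[0]] for k,v in seeds.items()}
    for k in ref:
        if n=='top': u,v=seeds[k]
        else:
            c=calibration(n);T=np.linalg.inv(c['T']);q=T[:3,:3]@ref[k]+T[:3,3];q=c['mtx']@(q*[1,-1,-1]);u,v=(q[:2]/q[2]).round().astype(int)
        m=(abs(im.astype(int)-im[v,u]).max(-1)<28).astype(np.uint8)
        l=cv2.connectedComponents(m,connectivity=4)[1]; s=l==l[v,u]
        p=P[s]; print(n,k,(u,v),im[v,u],s.sum(),np.nanmedian(p,0).round(4),(np.nanmin(p,0)).round(3),np.nanmax(p,0).round(3))
E
```

```text
top power (303, 213) [121 125 129] 52 [0.5865 0.1255 0.0488] [0.577 0.116 0.037] [0.597 0.136 0.055]
top tare (334, 218) [120 125 129] 220 [0.5715 0.0503 0.0493] [0.557 0.013 0.037] [0.587 0.083 0.056]
top pr (364, 224) [120 125 128] 75 [ 0.5573 -0.0272  0.0488] [ 0.546 -0.041  0.039] [ 0.569 -0.017  0.056]
top start (209, 226) [125 129 132] 142 [0.5595 0.3624 0.0313] [0.547 0.338 0.018] [0.575 0.385 0.038]
top reset (235, 233) [86 88 90] 17 [0.5445 0.2947 0.025 ] [0.539 0.29  0.021] [0.554 0.301 0.037]
side power (np.int64(302), np.int64(244)) [116 118 123] 21 [0.5849 0.1269 0.0496] [0.578 0.117 0.042] [0.601 0.137 0.055]
side tare (np.int64(324), np.int64(235)) [100 103 102] 82 [0.5687 0.051  0.0492] [0.552 0.016 0.04 ] [0.583 0.086 0.056]
side pr (np.int64(345), np.int64(229)) [115 115 115] 25 [ 0.5557 -0.0253  0.049 ] [ 0.545 -0.047  0.041] [ 0.564 -0.015  0.053]
side start (np.int64(242), np.int64(284)) [111 113 114] 82 [0.5577 0.3641 0.031 ] [0.547 0.337 0.022] [0.576 0.384 0.036]
side reset (np.int64(266), np.int64(279)) [36 34 44] 2 [0.5467 0.2915 0.0228] [0.543 0.289 0.022] [0.55  0.294 0.024]
```

View pics/crop.png

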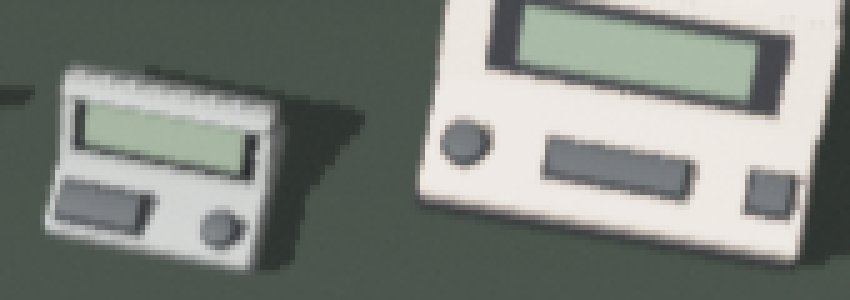

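```bash
cat >> h.py <<'E'
def rel(x,y,yaw):
    from scipy.spatial.transform import Rotation as R
    o=get_obs(); M=R.from_euler('xyz',o["orientation"],degrees=True).as_matrix()
    d=np.array([x,y,o["tool_pos"][2]])-o["tool_pos"]
    j=np.array([-np.sin(yaw),np.cos(yaw),0])  # balance/timer left axis
    t=M.T@j; s=np.arctan2(-t[1],t[2]); s=(s+np.pi/2)%np.pi-np.pi/2
    print('clock',o['clock'],'pos',o['tool_pos'].round(4),'force',o['force'].round(2),'open',o['opening'])
    print('x',M[:,0].round(3),'y',M[:,1].round(3),'z',M[:,2].round(3))
    print('shift in tool cm',(M.T@d*100).round(2),'spin',s.round(3),'q',o['joint_pos'].round(1))
E
python3 -c "
from h import *
rel(.586,.126,np.deg2rad(-10.8))"
```

```text
clock 0.1 pos [ 0.1765 -0.6511  0.2257] force [0.39 0.33 0.22] open 0.0876501161206381
x [-0.001  0.001 -1.   ] y [-0.965 -0.262  0.   ] z [-0.262  0.965  0.002]
shift in tool cm [  0.09 -59.85  64.29] spin 0.453 q [-58.3  20.6   0.6  -0.  -70.1 -16.5]
```

Emit:
move_arm(commands=[[[0,-3,3.2,0],[0,-3,3.2,0],[0,-3,3.2,0],[0,-3,3.2,0],[0,-3,3.2,0],[0,-3,3.2,0],[0,-3,3.2,0],[0,-3,3.2,0]]], jaw=0)

```text
clock: 0.9
tool_pos: [0.3416, -0.3399, 0.2264]
orientation: [-4.3, 90.0, 100.8]
force: [1.4, -0.5, 1.0]
opening: 0.0295
```

Emit:
move_arm(commands=[[[0,-3,3.2,0],[0,-3,3.2,0],[0,-3,3.2,0],[0,-3,3.2,0],[0,-3,3.2,0],[0,-3,3.2,0],[0,-3,3.2,0],[0,-3,3.2,0]]])

```text
clock: 1.7
tool_pos: [0.5062, -0.0298, 0.2265]
orientation: [-5.0, 90.0, 100.2]
force: [1.9, -0.1, -0.1]
opening: 0.0006
```

```bash
python3 -c "
from h import *
rel(.586,.126,np.deg2rad(-10.8))"
```

```text
clock 1.7 pos [ 0.5062 -0.0298  0.2265] force [ 1.88 -0.05 -0.1 ] open 0.0005932228329666363
x [-0.  0. -1.] y [-0.965 -0.262 -0.   ] z [-0.262  0.965  0.   ]
shift in tool cm [  0.   -11.78  12.95] spin 0.454 q [ 18.8   4.6 -20.1  -0.  -65.3 -93.7]
```

Emit:
move_arm(commands=[[[0,-2.8,2.9,0],[0,-2.8,2.9,0],[0,-2.8,2.9,0],[0,-2.8,2.9,0],[0,0,0,0.14],[0,0,0,0.14],[0,0,0,0.14],[0,0,0,0.03]]])

```text
clock: 2.5
tool_pos: [0.5834, 0.1097, 0.226]
orientation: [120.4, 89.9, -160.4]
force: [-0.2, -0.1, 0.8]
opening: 0.0005
```

Emit:
move_arm(commands=[[[3,0,0,0],[3,0,0,0],[3,0,0,0],[2,0,0,0],[1,0,0,0],[0,0,0,0],[0,0,0,0],[0,0,0,0]]])

```text
clock: 3.3
tool_pos: [0.5845, 0.1099, 0.1079]
orientation: [-57.4, 89.9, 22.1]
force: [0.8, 0.6, -0.7]
opening: 0.0005
```

```bash
python3 -c "
from h import *
rel(.586,.126,np.deg2rad(-10.8))
im,P=cloud('wrist'); cv2.imwrite('pics/w1.png',im[...,::-1]); np.savez('pics/w1',im=im,P=P)"
```

```text
clock 3.3 pos [0.5845 0.1099 0.1079] force [ 0.8   0.64 -0.66] open 0.0004925409896667921
x [ 0.002  0.001 -1.   ] y [-0.983  0.184 -0.002] z [0.184 0.983 0.001]
shift in tool cm [0.   0.15 1.61] spin 0.004 q [  29.5   18.8  -18.7    0.   -52.4 -130.1]
```

View pics/w1.png

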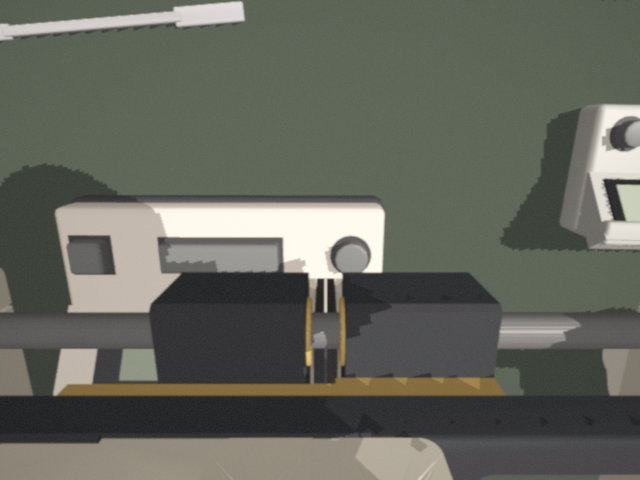

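```bash
python3 -c "
from h import *
z=np.load('pics/w1.npz'); im,P=z['im'],z['P']
m=(abs(im.astype(int)-im[250,348]).max(-1)<30).astype(np.uint8); m[275:]=0
l=cv2.connectedComponents(m)[1]; s=l==l[250,348]; p=P[s]
print(s.sum(),np.nanmedian(p,0),np.nanmin(p,0),np.nanmax(p,0))
for u,v in [(350,242),(350,270),(334,256),(366,256),(220,250),(90,255)]: print(u,v,P[v,u].round(4))
print('finger')
R=np.array([[.184,.983]])
for u,v in [(185,278),(305,278),(345,278),(465,278),(155,350),(495,350),(320,300),(320,370),(230,320),(310,330)]:
  q=P[v,u]; d=q[:2]-[.5845,.1099]; print(u,v,q.round(4),'jaw',(d@[.184,.983]).round(4),'fwd',(d@[.983,-.184]).round(4))
"
```

```text
749 [0.58887876 0.12578932 0.05038744] [0.54852892 0.1162007  0.04075829] [0.60108394 0.13576827 0.17931676]
350 242 [0.5802 0.1262 0.0462]
350 270 [0.5954 0.1233 0.0515]
334 256 [0.5885 0.1153 0.0417]
366 256 [0.5892 0.1339 0.0499]
220 250 [0.5699 0.0514 0.0505]
90 255 [ 0.5592 -0.0237  0.05  ]
finger
185 278 [0.5415 0.0858 0.182 ] jaw -0.0316 fwd -0.0378
305 278 [0.5464 0.1129 0.1825] jaw -0.0041 fwd -0.038
345 278 [0.548  0.1218 0.1824] jaw 0.005 fwd -0.038
465 278 [0.5533 0.1488 0.182 ] jaw 0.0325 fwd -0.0379
155 350 [0.5504 0.0825 0.1971] jaw -0.0332 fwd -0.0285
495 350 [0.5634 0.149  0.1961] jaw 0.0346 fwd -0.028
320 300 [0.576  0.1101 0.1296] jaw -0.0014 fwd -0.0084
320 370 [0.5899 0.1077 0.1534] jaw -0.0011 fwd 0.0057
230 320 [0.5468 0.0987 0.197 ] jaw -0.0179 fwd -0.035
310 330 [0.5539 0.1129 0.193 ] jaw -0.0026 fwd -0.0307
```

Emit:
move_arm(commands=[[[0,0.05,0.8,0],[0,0,0.75,0],[2,0,0,0],[1.5,0,0,0],[1,0,0,0],[0.4,0,0,0],[0,0,0,0],[0,0,0,0]]])

```text
clock: 4.15
tool_pos: [0.5865, 0.1252, 0.0581]
orientation: [-63.3, 90.0, 16.1]
force: [0.4, -0.3, 1.1]
opening: 0.0001
```

```bash
python3 -c "
from h import *
rel(.587,.1255,np.deg2rad(-10.8))"
```

```text
clock 4.15 pos [0.5865 0.1252 0.0581] force [ 0.44 -0.29  1.07] open 9.262048323533794e-05
x [ 0.001  0.    -1.   ] y [-0.983  0.184 -0.001] z [0.184 0.983 0.   ]
shift in tool cm [ 0.   -0.05  0.04] spin 0.004 q [  30.7   22.6  -20.8    0.   -46.6 -131.3]
```

Emit:
move_arm(commands=[[[0.4,0,0,0],[0.3,0,0,0],[0.2,0,0,0],[0,0,0,0],[0,0,0,0]]])

```text
clock: 4.65
tool_pos: [0.5863, 0.1251, 0.049]
orientation: [-60.9, 90.0, 18.5]
force: [-0.6, 0.8, 4.3]
opening: 0.0005
```

Emit:
move_arm(commands=[[[0.1,0,0,0],[0.1,0,0,0],[0,0,0,0],[0,0,0,0]]])

```text
clock: 5.05
tool_pos: [0.5863, 0.1251, 0.0469]
orientation: [-59.9, 90.0, 19.5]
force: [-0.7, 1.0, 6.9]
opening: 0.0004
```

Emit:
move_arm(commands=[[[-0.6,0,0,0],[-1.4,0,0,0],[-1,0,0,0],[0,0.1,-2.6,0],[0,0,-2.6,0],[0,0,-2.4,0],[0,0,0,0],[0,0,0,0]]])

```text
clock: 5.85
tool_pos: [0.5711, 0.05, 0.0773]
orientation: [-55.3, 90.0, 24.1]
force: [0.5, 0.9, 0.0]
opening: 0.0003
```

Emit:
move_arm(commands=[[[1,0,0,0],[0.9,0,0,0],[0.4,0,0,0],[0.3,0,0,0],[0.2,0,0,0],[0,0,0,0],[0,0,0,0]]])

```text
clock: 6.55
tool_pos: [0.5709, 0.0504, 0.0488]
orientation: [115.0, 90.0, -165.6]
force: [-2.5, 0.7, 4.8]
opening: 0.0004
```

Emit:
move_arm(commands=[[[0.1,0,0,0],[0.1,0,0,0],[0,0,0,0],[0,0,0,0]]])

```text
clock: 6.95
tool_pos: [0.5711, 0.0504, 0.0469]
orientation: [-52.6, 90.0, 26.8]
force: [-5.1, 1.1, 6.2]
opening: 0.0001
```

Emit:
move_arm(commands=[[[-0.6,0,0,0],[-2,0,0,0],[-3,0,0,0],[-4,0,0,0],[-2,0,0,0],[0,0,0,0],[0,0,0,0]]])

```text
clock: 7.65
tool_pos: [0.5714, 0.0504, 0.163]
orientation: [-52.2, 89.9, 27.2]
force: [0.0, -0.4, -0.3]
opening: 0.0004
```

```bash
python3 -c "
from h import *
rel(.5585,.3632,np.deg2rad(-12))"
```

```text
clock 7.65 pos [0.5714 0.0504 0.163 ] force [ 0.05 -0.4  -0.25] open 0.00037718632227678984
x [ 0.002  0.001 -1.   ] y [-0.983  0.184 -0.001] z [0.184 0.983 0.001]
shift in tool cm [2.00e-02 7.03e+00 3.05e+01] spin 0.024 q [  24.6   13.9  -17.5   -0.   -58.5 -125.2]
```

Emit:
move_arm(commands=[[[0,0.9,4,0],[0,0.9,4,0],[0,0.9,4,0],[0,0.9,4,0],[0,0.9,4,0],[0,0.9,4,0],[0,0.9,4,0],[0,0.7,2.5,0.024]]])

```text
clock: 8.45
tool_pos: [0.5578, 0.3653, 0.1606]
orientation: [149.4, 89.9, -132.5]
force: [0.2, -0.2, 0.1]
opening: 0.0001
```

Emit:
move_arm(commands=[[[2,0,0,0],[2,0,0,0],[2,0,0,0],[1.5,0,0,0],[0,0,0,0],[0,0,0,0],[0,0,0,0]]])

```text
clock: 9.15
tool_pos: [0.559, 0.3634, 0.0886]
orientation: [-40.6, 89.9, 37.4]
force: [-0.0, 0.2, -0.1]
opening: 0.0001
```

```bash
python3 -c "
from h import *
rel(.5585,.3632,np.deg2rad(-12))
im,P=cloud('wrist'); cv2.imwrite('pics/w2.png',im[...,::-1]); np.savez('pics/w2',im=im,P=P)
im,P=cloud('top'); cv2.imwrite('pics/t2.png',cv2.resize(im[180:250,180:390],None,fx=3,fy=3)[...,::-1])"
```

```text
clock 9.15 pos [0.559  0.3634 0.0886] force [-0.01  0.23 -0.07] open 6.667523302954405e-05
x [ 0.001  0.001 -1.   ] y [-0.978  0.208 -0.001] z [0.208 0.978 0.001]
shift in tool cm [-0.    0.05 -0.03] spin 0.0 q [  49.8   26.   -10.1    0.   -53.8 -151.8]
```

View pics/w2.png

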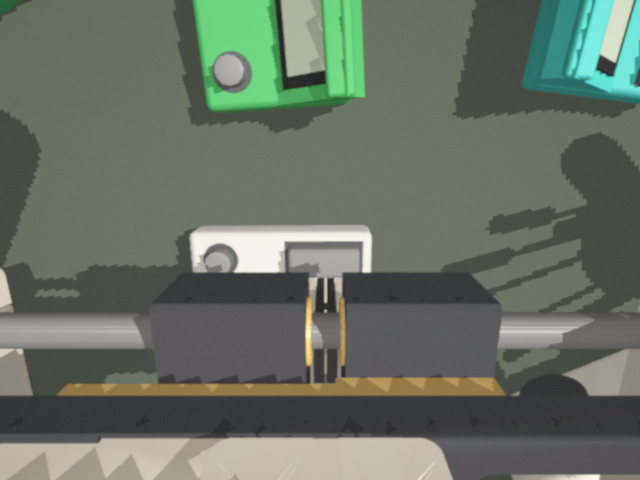

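View pics/t2.png

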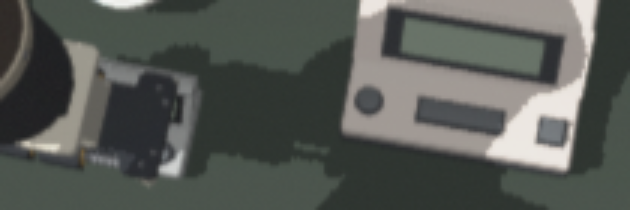

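The start key is at columns 287–361 and rows 244–275 in the wrist view, straight in line with the closed fingers. Both balance keys are up. Next I check the fore-aft position.

```bash
python3 -c "
from h import *
P=np.load('pics/w2.npz')['P']
for u,v in [(324,228),(324,236),(315,246),(300,250),(300,260),(300,270),(348,270),(348,260),(292,262),(357,262),(218,262)]:
  q=P[v,u]; d=q[:2]-[.559,.3634]; print(u,v,q.round(4),'jaw',(d@[.208,.978]).round(4),'fwd',(d@[.978,-.208]).round(4))
"
```

```text
324 228 [0.547  0.366  0.0129] jaw 0.0 fwd -0.0123
324 236 [0.5496 0.3654 0.0221] jaw 0.0 fwd -0.0096
315 246 [0.5534 0.3592 0.0262] jaw -0.0053 fwd -0.0046
300 250 [0.5523 0.3507 0.0317] jaw -0.0138 fwd -0.0039
300 260 [0.5582 0.3494 0.0318] jaw -0.0139 fwd 0.0022
300 270 [0.5643 0.348  0.0316] jaw -0.014 fwd 0.0084
348 270 [0.5697 0.3755 0.0327] jaw 0.014 fwd 0.008
348 260 [0.5634 0.3766 0.0337] jaw 0.0139 fwd 0.0015
292 262 [0.5586 0.3444 0.0312] jaw -0.0186 fwd 0.0036
357 262 [0.5664 0.3815 0.0315] jaw 0.0193 fwd 0.0035
218 262 [0.5493 0.3028 0.0327] jaw -0.0613 fwd 0.0031
```

Emit:
move_arm(commands=[[[2,-0.2,0,0],[2,0,0,0],[0.9,0,0,0],[0,0,0,0],[0,0,0,0],[0,0,0,0]]])

```text
clock: 9.85
tool_pos: [0.5609, 0.3632, 0.0398]
orientation: [-36.7, 89.9, 41.3]
force: [0.8, -0.5, 0.1]
opening: 0.0008
```

Emit:
move_arm(commands=[[[0.3,0,0,0],[0.3,0,0,0],[0.15,0,0,0],[0,0,0,0]]])

```text
clock: 10.25
tool_pos: [0.5606, 0.363, 0.0314]
orientation: [-40.1, 90.0, 38.0]
force: [0.1, 0.8, 3.5]
opening: 0.0007
```

Emit:
move_arm(commands=[[[0.15,0,0,0],[0,0,0,0],[0,0,0,0]]])

```text
clock: 10.55
tool_pos: [0.5606, 0.363, 0.03]
orientation: [-37.6, 90.0, 40.5]
force: [-0.4, 0.8, 5.2]
opening: 0.0003
```

Emit:
move_arm(commands=[[[0.08,0,0,0],[0,0,0,0],[0,0,0,0]]])

```text
clock: 10.85
tool_pos: [0.5606, 0.363, 0.0293]
orientation: [-38.7, 89.9, 39.3]
force: [-1.2, 0.4, 6.3]
opening: 0.0004
```

Emit:
move_arm(commands=[[[-0.5,0,0,0],[-1.5,0,0,0],[-3,0,0,0],[-4,0,0,0],[-4,0,0,0],[-4,0,0,0],[0,0,0,0],[0,0,0,0]]])

```text
clock: 11.65
tool_pos: [0.5603, 0.3627, 0.2006]
orientation: [-19.2, 89.9, 58.8]
force: [0.4, -0.2, 0.1]
opening: 0.0003
```

Emit:
move_arm(commands=[[[0,3,-3.5,0],[0,3,-3.5,0],[0,3,-3.5,0],[0,0,-4,0],[0,0,-4,0],[0,0,0,0],[0,0,0,0],[0,0,0,0]]])

```text
clock: 12.45
tool_pos: [0.4339, 0.2005, 0.1984]
orientation: [146.2, 89.9, -135.8]
force: [-0.1, 0.0, 0.2]
opening: 0.0003
```

```bash
python3 -c "
from h import *
a=np.load('pics/top.npz')['im']; im,P=cloud('top')
b=np.vstack([a[90:300,180:400],im[90:300,180:400]]);cv2.imwrite('pics/t3.png',cv2.resize(np.hstack([a[90:250,190:400],im[90:250,190:400]]),None,fx=1.9,fy=1.9)[...,::-1])
s,_=cloud('side'); s0=np.load('pics/side.npz')['im']
x=np.hstack([s0[180:310,200:360],s[180:310,200:360]]); cv2.imwrite('pics/s3.png',cv2.resize(x,None,fx=2.4,fy=2.4)[...,::-1])
print(get_obs()['force'],get_obs()['tool_pos'])"
```

```text
[-0.62301508 -0.2133701  -0.77949607] [0.43398148 0.20089918 0.19824282]
```

View pics/t3.png

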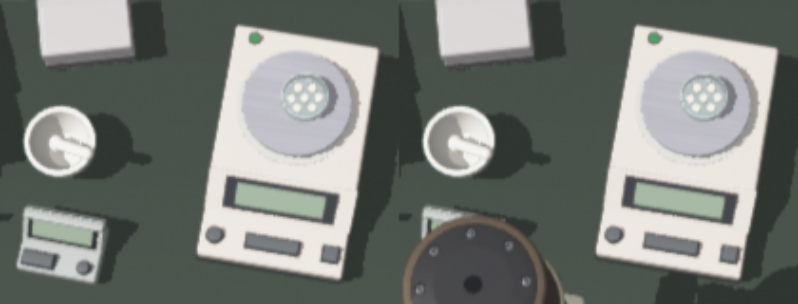

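View pics/s3.png

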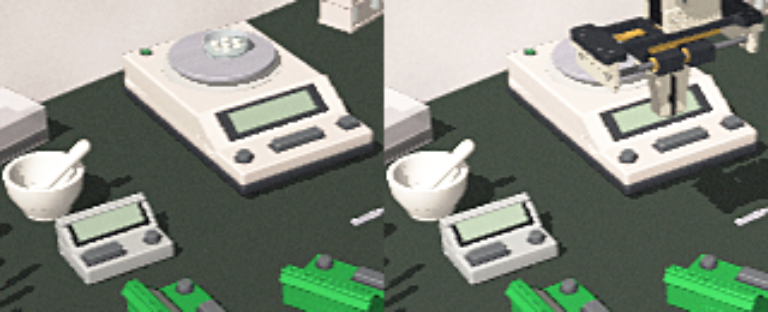

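Before and after, everything is in the same place and all keys are up. The timer did not shift, and the gripper is clear.

```bash
python3 -c "
from plant import close_job
print(close_job())"
```

```text
the job is handed in; nothing more can be done
None
```

I tapped the three keys in order with the closed fingertips, then backed the arm clear and handed the job in at about 12.5 s. No verdict was reported. The cameras can't show whether a key registered, so I judged each press by fingertip depth and force (a key registers at 2 mm and 3.7 N):

| Key | Depth | Upward force at the bottom of the press |
|---|---|---|
| Balance wake-up key | about 4 mm | 6.9 N |
| Balance zeroing bar | about 4 mm | 6.2 N |
| Timer start key | about 3.7 mm | 6.3 N |

- **Last checks:** In the final top and side pictures, the balance, mortar and spatula stand where they did at the start, and the balance keys are up. The dish is unmoved in the top view; the gripper hides it in the side view. The timer and its keys look unmoved in the side view, but the arm partly hid the timer from the top camera. At the end the force reading was within noise, so the robot was touching nothing.
- **Disagreements:** The wrist and top cameras differed by about 3 mm on the start key's fore-aft position, so I pressed in between, still on the key. During the zeroing press I read about 5 N sideways. I took this as friction on the key; it was gone after release, and it stayed well under 15 N.

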